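# Set the thumbwheel timer and start it

## Task

Set the three thumbwheels of the grey timer unit to 4 6 2, read from left to right as seen from the robot, each numeral centred between its two index marks. Then, and only once the number stands, rock the unit's start switch fully over by pressing down its raised near end. Roll and press with a light fingertip, never more than about 18 N on the unit, and leave the things around it undisturbed.

Things in the scene. Friction and masses are not known exactly. Their poses are not given: they have to be found in the camera images.
- timer_unit: Grey timer unit fixed to the table, 110 (x) x 220 (y) x 50 mm high, top flat. Origin: centre of its underside, on the table; x points to its back (away from the robot), y to its left. Left to right its top carries three black thumbwheels (y = +60, +20, -20 mm) and a black rocker switch (y = -73). It takes at most 18 N from the fingers.
- apex_left (a point): Nominal top of the left thumbwheel, on the unit, 65 mm above the table, axes as the unit's. The wheel's true untouched top is not measured: 4 mm below to 4 mm above this, each wheel its own. It is 25 mm in radius, 16 mm wide, axle along the unit's y. Its plain rim is rolled by friction, 2 N along the rim: too light a finger slips, 8 to 13 N of pressure is right.
- apex_mid (a point): Nominal top of the middle thumbwheel, on the unit, 65 mm above the table, axes as the unit's. The wheel's true untouched top is not measured: 4 mm below to 4 mm above this, each wheel its own. Built as the left wheel. Every wheel's axle is sprung: it yields straight down at 6 N/mm, for at most 5 mm.
- apex_right (a point): Nominal top of the right thumbwheel, on the unit, 65 mm above the table, axes as the unit's. The wheel's true untouched top is not measured: 4 mm below to 4 mm above this, each wheel its own. Built as the others. Beside each wheel stand two 2 mm cheeks, 10 mm or more below its untouched top, each with a white index mark at the unit's x = 0.
- wheel_left (a joint): Turn of the left wheel, rad. White numerals 0 to 9, 0.6283 apart; numeral d is on top, between the index marks, at d x 0.6283 (4 at 2.513). Rolling its top away from the robot (unit's +x) raises the value, 25 mm of rim a radian; it stays where left; end stops at -0.3 and 5.95.
- wheel_mid (a joint): Turn of the mid wheel, rad. White numerals 0 to 9, 0.6283 apart; numeral d is on top, between the index marks, at d x 0.6283 (6 at 3.770). Rolling its top away from the robot (unit's +x) raises the value, 25 mm of rim a radian; it stays where left; end stops at -0.3 and 5.95.
- wheel_right (a joint): Turn of the right wheel, rad. White numerals 0 to 9, 0.6283 apart; numeral d is on top, between the index marks, at d x 0.6283 (2 at 1.257). Rolling its top away from the robot (unit's +x) raises the value, 25 mm of rim a radian; it stays where left; end stops at -0.3 and 5.95.
- switch_pivot (a point): Pivot of the rocker switch, on the unit, 60 mm above the table; its axes are those of the unit. The rocker is 44 mm long (along the unit's x) and 20 mm wide, with an 8 mm round ridge across it 18 mm either side of the pivot. Off, its near (-x) end is raised, the ridge's top about 11 mm above this point; on, it is about 3 mm above it.
- start_switch (a joint): Tilt of the rocker in rad: 0 off (near end raised), 0.5 on (near end pressed in, at its stop). It takes about 3 N at the ridge and stays where it is left. Its pivot is sprung too: it yields straight down at 3.5 N/mm, at most 5 mm, so pressing goes on to sink a little after the stop.
- marker: black felt marker, 15x138x12 mm, lying, near side of the unit; a bystander, origin under its centre
- plaster_roll: cream plaster roll lying flat, 68 mm across, 19 mm high, left of the unit; a bystander, origin under its centre
- bottle: small brown bottle with white cap, 42 mm across, 88 mm high, behind the unit; a bystander, origin under its centre
- carton: small white and green folding box, 46x85x60 mm, right of the unit; a bystander, origin under its centre

How it is judged:
By the outcome, as a careful person would: the job done as asked, in the order asked, and still so for the second after the job is handed in, with the robot touching nothing.
It also fails if it takes over 72 s, if anything falls off the work surface, if the arm or the gripper's body presses on something with over 40 N, if the wrist force passes 120 N, or if a joint passes its speed limit or range.

## Robot

A 6-joint arm with a two-finger parallel gripper is mounted at the origin on a cart in front of the work surface, level with it; the furniture and walls round the work are solid. World frame = base frame: x ahead of the robot, y to its left, z up, the work surface at z = 0. Lengths are in mm, angles in rad, forces in N, time in s.
With the tool pointing down it reaches from about 350 to 975 mm from the base axis. Payload 7.1 kg.
Tool frame: the origin (TCP) lies at the very end of the fingers, on their centre line; the grasp point (between the pads) lies 19 mm behind it (ctrl.pinch_z is the distance from the TCP to the grasp point, in mm); z points along the fingers, y is the direction in which the jaws open and shut (so a half turn about z gives the same grasp; the last joint's range is limited). The gripper opens to 88 mm and grips with 3 to 60 N. Pads are 20 mm wide; open, the fingers measure 115 mm over their backs; the gripper's body (75 mm by 178 mm) begins 61 mm behind the grasp point.
Start: joints at [-1.136, 0.423, 1.63, -0, 1.089, -0.019], TCP at [274.004, -561.717, 222.675] pointing down, gripper open.
Joint ranges: [-3, 3], [-0.9, 2.11], [0.09, 2.58], [-1.31, 4.45], [0.11, 2.69], [-2.54, 2.54]. Speed limits (rad/s): [2.39, 2.39, 3.01, 3.14, 3.14, 3.14].

## Interface

Orientations are given as a rotation vector (axis times angle).
In Python, from workcell import ctrl gives the robot as it stands.
- The arm moves only by the shell command python3 -m inch 'ROWS' [OPENING]. ROWS is JSON, a list of rows, each an object with "xyz": the shift along the tool's x, y, z in cm, a list of three; "spin": the turn about the tool's z in degrees. A call has 1 to 20 rows; each row is the pose to reach, as a shift and turn from the pose measured when the call began, along the tool's axes at that moment; what a row does not reach only later rows make up. A row lasts 1/10 s, in which the tool goes at most 50 mm and 8.59 degrees, less where a joint would pass 70% of its speed; a pose out of reach is approached as far as the arm can. A call with a gripper value outside its range is refused whole. OPENING is the closure, from 0 (fully open) to 1 (shut), set as the call begins (- or left out, the last holds). The fingers move at their own pace and stop on an object; the grip force is fixed at half the most. Time passes only in rows, so rows that repeat a pose let the fingers close. It gives the time, the measured TCP pose, the force and the opening at its end, in the units of the state.
- ctrl.get_obs(): the state, without advancing time (a new reading comes with each control period).
- ctrl.get_image(name): name is "scene" or "side" or "wrist"; returns the picture (420x560x3 uint8, red, green, blue); there is no depth.
- ctrl.camera_info(name): a dict with "camera_matrix" (3x3 intrinsics, pixels), "R" (3x3) and "t" (3): a world point X has camera coordinates R X + t; the wrist camera has in their place "hand_eye" (4x4, takes a point from camera to tool coordinates, whose origin is the TCP and whose axes are the flange's). Camera axes: x right, y down, z forward; pixel columns grow to the right and rows downward; lengths in mm; the calibration is good to about 2 mm. A picture is of the moment at which its call begins: read the wrist's pose just before it. camera_info takes no time and is no camera call.
- ctrl.close_job(): hands the job in, once; it reports no verdict.
The state is a dict: "t": time; "qpos": joint angles; "qvel": joint speeds; "joint_torque": joint torques, N m; "ee_pos": TCP position; "orientation": TCP orientation; "ft_force": force on the tool from outside, world axes, zero at the start; "moment": the same for the moment, N m; "width": finger opening in mm.
Only numpy, scipy, OpenCV 4.12 (cv2) and the standard library are available. Lean on these libraries where they do the work, as an engineer would, in place of code of your own. Each camera call takes 0.05 s, during which the arm holds its last target. There are 200 camera calls.

## Working session

There is one attempt and no reset: what is moved stays moved. The work goes in short steps, Python scripts to look and compute and a shell command to move; the robot and the scene stay as the last step left them, time stands still between calls to the robot, and variables do not carry over. Pictures are saved under pics/ and viewed, about 8 in all and at most 12, crops included, and the job is handed in when it is done.

```bash
mkdir -p pics; ls; python3 - <<'E'
from workcell import ctrl
import cv2,numpy as np
np.set_printoptions(precision=2,suppress=True)
o=ctrl.get_obs();print(o['t'],o['ee_pos'],o['orientation'],o['ft_force'],o['width'])
for n in['scene','side','wrist']:
    c=ctrl.camera_info(n)
    print(n,{k:np.round(v,3).tolist() for k,v in c.items() if not isinstance(v,str)})
a=ctrl.get_image('scene');b=ctrl.get_image('side')
np.save('pics/scene.npy',a);np.save('pics/side.npy',b)
cv2.imwrite('pics/a.png',cv2.resize(np.vstack([a,b]),(448,600)) [:,:,::-1] if 0 else a[:,:,::-1])
cv2.imwrite('pics/b.png',b[:,:,::-1])
E
```

```text
pics
0.0 [ 273.79 -561.22  221.9 ] [-3.06 -0.71  0.  ] [ 0.05 -0.11  0.34] 87.4454918249073
scene {'camera_matrix': [[461.104, 0.0, 278.521], [0.0, 461.104, 210.728], [0.0, 0.0, 1.0]], 'R': [[-0.834, -0.551, 0.024], [-0.287, 0.397, -0.872], [0.471, -0.735, -0.489]], 't': [472.643, 251.063, 779.26]}
side {'camera_matrix': [[482.201, 0.0, 274.985], [0.0, 482.201, 207.056], [0.0, 0.0, 1.0]], 'R': [[-0.938, -0.346, 0.018], [-0.23, 0.583, -0.779], [0.259, -0.735, -0.627]], 't': [510.798, 230.212, 894.211]}
wrist {'camera_matrix': [[304.492, 0.0, 282.149], [0.0, 304.492, 210.288], [0.0, 0.0, 1.0]], 'hand_eye': [[-0.001, -0.963, -0.271, 74.697], [1.0, -0.001, -0.0, 1.174], [0.0, -0.271, 0.963, -162.955], [0.0, 0.0, 0.0, 1.0]]}
```

View pics/a.png

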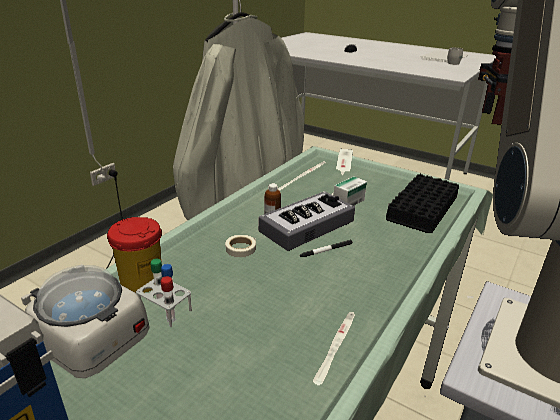

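View pics/b.png

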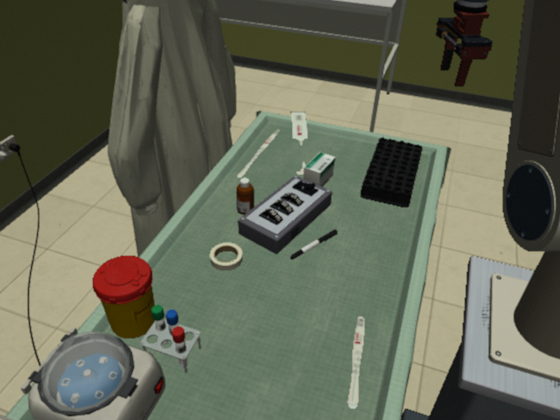

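Both views show the grey unit (scene around pixel 305,218; side around 285,210), with the bottle behind it, the carton to its right, the roll to its left and the marker in front. I'll fit its top face.

```bash
cat > h.py <<'E'
from workcell import ctrl
import cv2,numpy as np
from scipy.spatial.transform import Rotation as Ro
np.set_printoptions(precision=2,suppress=True)
def cam(n,o=None):
    c=ctrl.camera_info(n);K=np.array(c['camera_matrix'])
    if n=='wrist':
        H=np.array(c['hand_eye']);Rt=Ro.from_rotvec(o['orientation']).as_matrix()
        return K,Rt@H[:3,:3],Rt@H[:3,3]+np.array(o['ee_pos'])
    R=np.array(c['R']);return K,R.T,-R.T@np.array(c['t'])
def cast(c,uv,z):
    K,R,p=c;uv=np.atleast_2d(uv).astype(float)
    d=(R@np.linalg.inv(K)@np.c_[uv,np.ones(len(uv))].T).T
    return p+d*((z-p[2])/d[:,2])[:,None]
def proj(c,X):
    K,R,p=c;q=(np.atleast_2d(X)-p)@R@K.T;return q[:,:2]/q[:,2:]
E
python3 - <<'E'
from h import *
for n,(u,v) in {'scene':(305,218),'side':(285,210)}.items():
    a=np.load(f'pics/{n}.npy');h=cv2.cvtColor(a,cv2.COLOR_RGB2HSV)
    print(n,'cam',cam(n)[2],a[v-22:v+23:4,u].tolist())
    m=((h[...,1]<40)&(h[...,2]>110)).astype(np.uint8)
    w=np.zeros_like(m);w[v-45:v+45,u-55:u+55]=1;m=cv2.morphologyEx(m*w,cv2.MORPH_OPEN,np.ones((2,2)))
    k,l,s,_=cv2.connectedComponentsWithStats(m)
    i=1+s[1:,4].argmax();print(s[i])
    ys,xs=np.where(l==i);P=cast(cam(n),np.c_[xs,ys],50)[:,:2].astype(np.float32)
    print(cv2.minAreaRect(P),cv2.boxPoints(cv2.minAreaRect(P)))
E
```

```text
scene cam [ 99.74 733.08 588.49] [[121, 138, 111], [136, 131, 133], [137, 134, 132], [57, 53, 51], [51, 48, 46], [0, 0, 0], [206, 203, 197], [118, 113, 112], [93, 92, 92], [41, 40, 36], [20, 22, 20], [15, 12, 11]]
[268 192  81  42 817]
((557.9196166992188, -118.15629577636719), (209.9190216064453, 93.8062744140625), 74.99674224853516) [[ 485.44 -207.4 ]
 [ 576.05 -231.68]
 [ 630.4   -28.92]
 [ 539.79   -4.63]]
side cam [300.47 699.73 730.5 ] [[164, 171, 171], [155, 162, 163], [42, 41, 37], [74, 78, 80], [103, 102, 95], [21, 19, 20], [28, 30, 33], [168, 175, 174], [162, 170, 169], [163, 170, 171], [85, 84, 88], [74, 75, 79]]
[ 247  166   79   69 1295]
((551.4236450195312, -146.70411682128906), (257.881103515625, 99.41120910644531), 77.61263275146484) [[ 475.21 -261.98]
 [ 572.31 -283.31]
 [ 627.63  -31.43]
 [ 530.54  -10.1 ]]
```

The unit is centred near (557,-120) and yawed about -15°. I'll move to a viewpoint 60 mm in front of its centre, with tool x along unit x, and close the gripper.

```bash
python3 -m inch '[{"xyz":[3.4,-2.6,0.6],"spin":3.5},{"xyz":[6.8,-5.2,1.2],"spin":7},{"xyz":[10.2,-7.8,1.8],"spin":10.5},{"xyz":[13.6,-10.4,2.4],"spin":14},{"xyz":[17,-13,3],"spin":17.5},{"xyz":[20.4,-15.6,3.6],"spin":21},{"xyz":[23.8,-18.2,4.2],"spin":24.5},{"xyz":[27.2,-20.8,4.8],"spin":28},{"xyz":[30.6,-23.4,5.4],"spin":31.5},{"xyz":[34,-26,6],"spin":35},{"xyz":[37.4,-28.6,6.6],"spin":38.5},{"xyz":[40.3,-31.1,7.2],"spin":41},{"xyz":[40.3,-31.1,7.2],"spin":41},{"xyz":[40.3,-31.1,7.2],"spin":41}]' 1
python3 - <<'E'
from h import *
o=ctrl.get_obs();a=ctrl.get_image('wrist');np.save('pics/w1.npy',a);np.save('pics/w1o.npy',np.r_[o['ee_pos'],o['orientation']])
print(o['t'],o['ee_pos'],o['orientation'],o['ft_force'],o['width'])
cv2.imwrite('pics/w1.png',a[:,:,::-1])
E
```

```text
t: 1.5
ee_pos: [499.4, -104.3, 150.0]
orientation: [-3.114, 0.406, 0.003]
ft_force: [0.1, -0.8, 0.7]
width: 0.5
1.5 [ 499.42 -104.31  150.04] [-3.11  0.41  0.  ] [ 0.14 -0.84  0.68] 0.5436146592293083
```

View pics/w1.png

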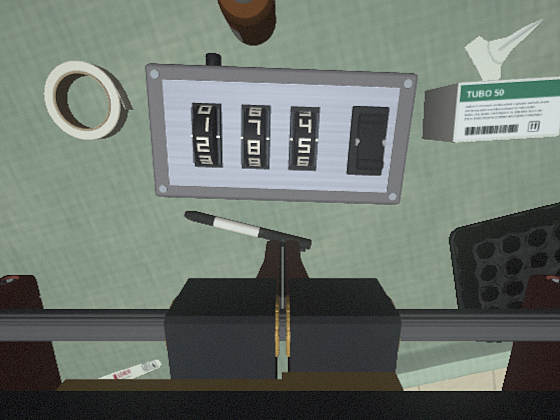

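The wrist view shows the wheels at about 1.5, 7.6 and 4.5 (image x about 207, 256, 304). The rocker is at (368,140) and the top's corners are at about (148,65), (417,73), (401,203) and (157,196). Next I'll measure the unit pose and the index marks.

```bash
python3 - <<'E'
from h import *
a=np.load('pics/w1.npy');q=np.load('pics/w1o.npy');o=dict(ee_pos=q[:3],orientation=q[3:])
c=cam('wrist',o)
h=cv2.cvtColor(a,cv2.COLOR_RGB2HSV).astype(int)
print(a[130,140:160:2].tolist(), a[66:84:2,280].tolist())
g=a.astype(int);green=(g[...,1]-g[...,0]>6)
m=(~green).astype(np.uint8);w=np.zeros_like(m);w[56:210,138:424]=1
m=cv2.morphologyEx(m*w,cv2.MORPH_OPEN,np.ones((13,13)))
k,l,s,_=cv2.connectedComponentsWithStats(m);i=1+s[1:,4].argmax()
ct=max(cv2.findContours((l==i).astype(np.uint8),0,1)[0],key=cv2.contourArea)
P=cast(c,ct[:,0],50)[:,:2].astype(np.float32);r=cv2.minAreaRect(P);print(s[i],r)
# light panel
m=((a.min(2)>125)&~green).astype(np.uint8)*w
m=cv2.morphologyEx(m,cv2.MORPH_CLOSE,np.ones((5,5)))
k,l,s,_=cv2.connectedComponentsWithStats(m);i=1+s[1:,4].argmax();ys,xs=np.where(l==i)
print(s[i],cv2.minAreaRect(cast(c,np.c_[xs,ys],50)[:,:2].astype(np.float32)))
print(cast(c,[[148,65],[417,73],[401,203],[157,196]],50),'cam',c[2])
cv2.imwrite('pics/w1c.png',cv2.resize(a[85:190,180:400,::-1],None,fx=3.6,fy=3.6,interpolation=cv2.INTER_CUBIC))
E
```

```text
[[130, 150, 135], [139, 155, 140], [136, 154, 135], [138, 154, 138], [141, 159, 142], [113, 113, 113], [121, 120, 123], [125, 123, 124], [121, 121, 125], [126, 124, 128]] [[143, 160, 143], [59, 57, 61], [109, 110, 111], [122, 121, 127], [126, 126, 129], [127, 127, 130], [121, 123, 129], [124, 123, 125], [125, 126, 129]]
[ 147   64  267  129 7045] ((567.5157470703125, -120.52934265136719), (216.7309112548828, 97.5685043334961), 73.11438751220703)
[  145    67   268   137 19614] ((560.9705200195312, -116.74744415283203), (213.39671325683594, 105.67880249023438), 73.08316802978516)
[[ 642.96  -33.18   50.  ]
 [ 582.45 -237.78   50.  ]
 [ 479.66 -209.05   50.  ]
 [ 541.51   -1.19   50.  ]] cam [ 572.39 -124.54  312.85]
```

View pics/w1c.png

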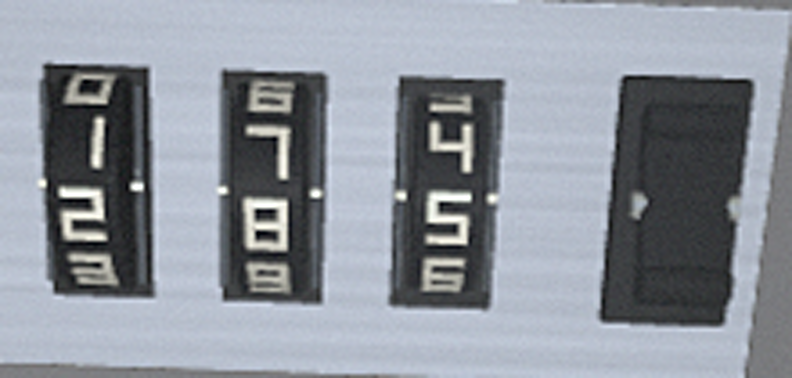

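The crop shows the values at about 1.58, 7.53 and 4.67 at the index marks, and the rocker is off. So the rim travel needed is left +38 mm, mid -24 mm and right -42 mm. Next I'll work out the unit pose from the marks.

```bash
python3 - <<'E'
from h import *
q=np.load('pics/w1o.npy');o=dict(ee_pos=q[:3],orientation=q[3:]);c=cam('wrist',o)
m=np.array([[42,184],[137,187],[223,190],[316,194],[400,195],[492,198]])/3.6+[180-.4,85-.4]
P=cast(c,m,54);M=(P[::2]+P[1::2])/2;print(M, np.linalg.norm(M[0]-M[2]))
d=M[0]-M[2];yaw=np.arctan2(-d[0],d[1]);print('yaw',np.degrees(yaw))
R=Ro.from_euler('z',yaw).as_matrix();ctr=M.mean(0)-R@[0,20,0];ctr[2]=0
ctr2=np.array([561.65,-120.3,0]);print(ctr,ctr2)
T=Ro.from_rotvec(q[3:]).as_matrix();print(T)
for n,p in dict(L=(0,60,69),M=(0,20,69),R=(0,-20,69),S=(-18,-73,71)).items():
    print(n,ctr+R@p,'tool shift',T.T@(ctr+R@p-q[:3]))
print('tool x of unit x',T.T@R[:,0])
E
```

```text
[[ 579.51  -59.6    54.  ]
 [ 567.48  -99.15   54.  ]
 [ 556.07 -138.13   54.  ]] 81.95668078308026
yaw -16.617231410101866
[ 561.97 -118.12    0.  ] [ 561.65 -120.3     0.  ]
[[ 0.97 -0.26 -0.  ]
 [-0.26 -0.97  0.  ]
 [-0.   -0.   -1.  ]]
L [579.13 -60.63  69.  ] tool shift [ 66.01 -62.58  80.96]
M [567.69 -98.96  69.  ] tool shift [ 64.77 -22.6   80.93]
R [ 556.25 -137.29   69.  ] tool shift [63.53 17.38 80.91]
S [ 523.84 -182.93   71.  ] tool shift [43.89 69.8  78.9 ]
tool x of unit x [ 1.    0.03 -0.  ]
```

```bash
python3 -m inch '[{"xyz":[1.4,-1.6,1.5],"spin":0.5},{"xyz":[2.8,-3.2,3],"spin":1},{"xyz":[4.2,-4.8,4.5],"spin":1.5},{"xyz":[5.6,-6.3,6],"spin":1.8},{"xyz":[5.6,-6.3,7.5],"spin":1.8},{"xyz":[5.6,-6.3,7.9],"spin":1.8},{"xyz":[5.6,-6.3,7.9],"spin":1.8}]'
python3 -m inch '[{"xyz":[0,0,0.1]},{"xyz":[0,0,0.2]},{"xyz":[0,0,0.2]}]'
python3 -c "
from h import *
o=ctrl.get_obs();print(Ro.from_rotvec(o['orientation']).as_matrix())"
```

```text
t: 2.25
ee_pos: [567.9, -59.6, 70.5]
orientation: [-3.107, 0.459, 0.006]
ft_force: [-0.3, 0.3, 0.6]
width: 0.5
[[ 0.96 -0.29 -0.  ]
 [-0.29 -0.96  0.  ]
 [-0.   -0.   -1.  ]]$[0]: bad value
```

```bash
python3 -m inch '[{"xyz":[0.2,-0.2,0.1],"spin":0},{"xyz":[0.2,-0.2,0.2],"spin":0},{"xyz":[0.2,-0.2,0.2],"spin":0}]'; python3 -m inch '[{"xyz":[0,0,0.15],"spin":0},{"xyz":[0,0,0.15],"spin":0}]'
```

```text
t: 2.55
ee_pos: [570.5, -58.6, 69.0]
orientation: [-3.107, 0.459, 0.005]
ft_force: [0.6, -0.0, 0.1]
width: 0.8
t: 2.75
ee_pos: [570.7, -58.6, 68.0]
orientation: [-3.107, 0.459, 0.004]
ft_force: [-0.9, -0.6, 4.2]
width: 0.2
```

```bash
python3 -m inch '[{"xyz":[0,0,0.08],"spin":0},{"xyz":[0,0,0.1],"spin":0},{"xyz":[0,0,0.1],"spin":0}]'
```

```text
t: 3.05
ee_pos: [570.7, -58.6, 67.4]
orientation: [-3.107, 0.459, 0.004]
ft_force: [-2.1, -0.2, 6.9]
width: 0.4
```

```bash
python3 -m inch '[{"xyz":[0,0,0.1],"spin":0},{"xyz":[0,0,0.11],"spin":0},{"xyz":[0.15,0,0.11],"spin":0},{"xyz":[0.3,0,0.11],"spin":0},{"xyz":[0.45,0,0.11],"spin":0},{"xyz":[0.45,0,0.11],"spin":0}]'
```

```text
t: 3.65
ee_pos: [575.6, -60.1, 67.1]
orientation: [-3.107, 0.459, 0.002]
ft_force: [-1.4, -0.6, 8.4]
width: 0.3
```

```bash
python3 -m inch '[{"xyz":[0.1,0,0.08],"spin":0},{"xyz":[0.25,0,0.08],"spin":0},{"xyz":[0.4,0,0.08],"spin":0},{"xyz":[0.55,0,0.08],"spin":0},{"xyz":[0.7,0,0.08],"spin":0},{"xyz":[0.85,0,0.08],"spin":0},{"xyz":[1.0,0,0.08],"spin":0},{"xyz":[1.0,0,0.08],"spin":0}]'
python3 - <<'E'
from h import *
o=ctrl.get_obs();a=ctrl.get_image('wrist')
print(o['t'],o['ee_pos'])
cv2.imwrite('pics/w2.png',a[:,:,::-1])
E
```

```text
t: 4.45
ee_pos: [585.7, -63.1, 67.1]
orientation: [-3.108, 0.458, 0.0]
ft_force: [-1.7, 0.3, 7.6]
width: 0.6
4.45 [585.7  -63.08  67.08]
```

View pics/w2.png

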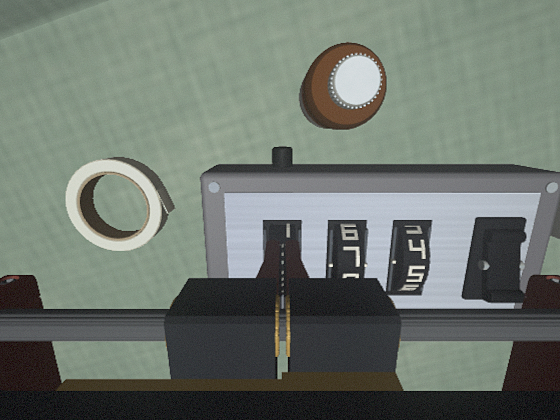

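The wheel has turned away, with the 1 now at the top edge at (287,230). The fingers hide the rest. Next I'll finish this stroke, lift, go back and press again.

```bash
python3 -m inch '[{"xyz":[0.15,0,0.08],"spin":0},{"xyz":[0.3,0,0.08],"spin":0},{"xyz":[0.3,0,0.08],"spin":0},{"xyz":[0.3,0,-0.4],"spin":0},{"xyz":[0.3,0,-0.8],"spin":0},{"xyz":[-0.6,0,-0.8],"spin":0},{"xyz":[-1.6,0,-0.8],"spin":0},{"xyz":[-1.6,0,-0.8],"spin":0},{"xyz":[-1.6,0,-0.4],"spin":0},{"xyz":[-1.6,0,-0.1],"spin":0},{"xyz":[-1.6,0,0.05],"spin":0},{"xyz":[-1.6,0,0.09],"spin":0},{"xyz":[-1.6,0,0.09],"spin":0}]'
```

```text
t: 5.8
ee_pos: [571.0, -58.6, 66.8]
orientation: [-3.108, 0.458, -0.001]
ft_force: [-1.7, 0.6, 10.6]
width: 0.4
```

```bash
python3 -m inch '[{"xyz":[0.15,0,0.06],"spin":0},{"xyz":[0.3,0,0.06],"spin":0},{"xyz":[0.45,0,0.06],"spin":0},{"xyz":[0.6,0,0.06],"spin":0},{"xyz":[0.75,0,0.06],"spin":0},{"xyz":[0.9,0,0.06],"spin":0},{"xyz":[1.05,0,0.06],"spin":0},{"xyz":[1.2,0,0.06],"spin":0},{"xyz":[1.35,0,0.06],"spin":0},{"xyz":[1.5,0,0.06],"spin":0},{"xyz":[1.65,0,0.06],"spin":0},{"xyz":[1.8,0,0.06],"spin":0},{"xyz":[1.95,0,0.06],"spin":0},{"xyz":[1.95,0,0.06],"spin":0},{"xyz":[1.95,0,0.06],"spin":0}]'
```

```text
t: 7.3
ee_pos: [590.7, -64.5, 66.8]
orientation: [-3.108, 0.458, -0.004]
ft_force: [0.7, 0.3, 6.6]
width: 0.4
```

```bash
python3 -m inch '[{"xyz":[0,0,-0.5],"spin":0},{"xyz":[0,0,-1.0],"spin":0},{"xyz":[0,2.0,-1.0],"spin":0},{"xyz":[0,4.0,-1.0],"spin":0},{"xyz":[0,4.0,-0.6],"spin":0},{"xyz":[0,4.0,-0.2],"spin":0},{"xyz":[0,4.0,-0.2],"spin":0}]'
python3 -m inch '[{"xyz":[0,0,0.1],"spin":0},{"xyz":[0,0,0.15],"spin":0},{"xyz":[0,0,0.15],"spin":0}]'
```

```text
t: 8.0
ee_pos: [579.2, -102.4, 68.3]
orientation: [-3.108, 0.458, -0.003]
ft_force: [0.3, -0.6, 1.4]
width: 0.5
t: 8.3
ee_pos: [579.5, -102.2, 67.2]
orientation: [3.108, -0.457, 0.004]
ft_force: [-1.9, -2.2, 5.7]
width: 0.4
```

```bash
python3 -m inch '[{"xyz":[0,0,0.1],"spin":0},{"xyz":[0,0,0.15],"spin":0},{"xyz":[0,0,0.15],"spin":0}]'
```

```text
t: 8.6
ee_pos: [580.2, -102.3, 66.6]
orientation: [3.108, -0.455, 0.006]
ft_force: [-1.3, -3.0, 8.5]
width: 0.6
```

```bash
python3 -m inch '[{"xyz":[0,0,0.08],"spin":0},{"xyz":[-0.15,0,0.08],"spin":0},{"xyz":[-0.3,0,0.08],"spin":0},{"xyz":[-0.45,0,0.08],"spin":0},{"xyz":[-0.6,0,0.08],"spin":0},{"xyz":[-0.75,0,0.08],"spin":0},{"xyz":[-0.9,0,0.08],"spin":0},{"xyz":[-1.05,0,0.08],"spin":0},{"xyz":[-1.2,0,0.08],"spin":0},{"xyz":[-1.35,0,0.08],"spin":0},{"xyz":[-1.5,0,0.08],"spin":0},{"xyz":[-1.65,0,0.08],"spin":0},{"xyz":[-1.8,0,0.08],"spin":0},{"xyz":[-1.95,0,0.08],"spin":0},{"xyz":[-2.1,0,0.08],"spin":0},{"xyz":[-2.25,0,0.08],"spin":0},{"xyz":[-2.4,0,0.08],"spin":0},{"xyz":[-2.4,0,0.08],"spin":0}]'
```

```text
t: 10.4
ee_pos: [559.1, -95.9, 67.0]
orientation: [3.107, -0.454, 0.012]
ft_force: [-0.6, -4.3, 9.0]
width: 0.4
```

```bash
python3 -m inch '[{"xyz":[0,0,-0.5],"spin":0},{"xyz":[0,0,-1.0],"spin":0},{"xyz":[1,2.0,-1.0],"spin":0},{"xyz":[2,4.0,-1.0],"spin":0},{"xyz":[2,4.0,-0.6],"spin":0},{"xyz":[2,4.0,-0.2],"spin":0},{"xyz":[2,4.0,-0.2],"spin":0}]'
python3 -m inch '[{"xyz":[0,0,0.1],"spin":0},{"xyz":[0,0,0.15],"spin":0},{"xyz":[0,0,0.15],"spin":0}]'
```

```text
t: 11.1
ee_pos: [565.7, -138.8, 68.3]
orientation: [3.107, -0.453, 0.009]
ft_force: [1.2, -0.4, -0.2]
width: 0.5
t: 11.4
ee_pos: [565.6, -138.3, 66.7]
orientation: [3.108, -0.452, 0.008]
ft_force: [-0.5, 1.5, -0.2]
width: 0.0
```

```bash
python3 -m inch '[{"xyz":[0,0,0.1],"spin":0},{"xyz":[0,0,0.15],"spin":0},{"xyz":[0,0,0.15],"spin":0}]'
```

```text
t: 11.7
ee_pos: [565.7, -138.3, 65.1]
orientation: [3.108, -0.452, 0.008]
ft_force: [0.5, 0.0, -0.3]
width: 0.4
```

```bash
python3 -m inch '[{"xyz":[0,0,0.1],"spin":0},{"xyz":[0,0,0.15],"spin":0},{"xyz":[0,0,0.15],"spin":0}]'
```

```text
t: 12.0
ee_pos: [565.8, -138.4, 63.8]
orientation: [3.108, -0.453, 0.008]
ft_force: [-1.8, 0.6, 2.1]
width: 0.5
```

```bash
python3 -m inch '[{"xyz":[0,0,0.1],"spin":0},{"xyz":[0,0,0.15],"spin":0},{"xyz":[0,0,0.15],"spin":0}]'
```

```text
t: 12.3
ee_pos: [565.9, -138.4, 62.7]
orientation: [3.108, -0.453, 0.009]
ft_force: [-1.3, 0.8, 7.0]
width: 0.6
```

```bash
python3 -m inch '[{"xyz":[0,0,0.1],"spin":0},{"xyz":[0,0,0.1],"spin":0},{"xyz":[-0.15,0,0.1],"spin":0},{"xyz":[-0.3,0,0.1],"spin":0},{"xyz":[-0.45,0,0.1],"spin":0},{"xyz":[-0.6,0,0.1],"spin":0},{"xyz":[-0.75,0,0.1],"spin":0},{"xyz":[-0.9,0,0.1],"spin":0},{"xyz":[-1.05,0,0.1],"spin":0},{"xyz":[-1.2,0,0.1],"spin":0},{"xyz":[-1.35,0,0.1],"spin":0},{"xyz":[-1.5,0,0.1],"spin":0},{"xyz":[-1.65,0,0.1],"spin":0},{"xyz":[-1.8,0,0.1],"spin":0},{"xyz":[-1.95,0,0.1],"spin":0},{"xyz":[-2.15,0,0.1],"spin":0},{"xyz":[-2.15,0,0.1],"spin":0},{"xyz":[-2.15,0,0.1],"spin":0}]'
```

```text
t: 14.1
ee_pos: [547.0, -132.7, 62.6]
orientation: [3.107, -0.452, 0.015]
ft_force: [1.1, -0.1, 6.9]
width: 0.5
```

```bash
python3 -m inch '[{"xyz":[0,0,-0.4],"spin":0},{"xyz":[0,0,-0.8],"spin":0},{"xyz":[1.05,0,-0.8],"spin":0},{"xyz":[2.1,0,-0.8],"spin":0},{"xyz":[2.1,0,-0.8],"spin":0},{"xyz":[2.1,0,-0.4],"spin":0},{"xyz":[2.1,0,-0.1],"spin":0},{"xyz":[2.1,0,0.05],"spin":0},{"xyz":[2.1,0,0.05],"spin":0}]'
```

```text
t: 15.0
ee_pos: [567.1, -138.7, 62.5]
orientation: [3.107, -0.453, 0.015]
ft_force: [-1.5, 0.4, 6.9]
width: 0.3
```

```bash
python3 -m inch '[{"xyz":[0,0,0.1],"spin":0},{"xyz":[0,0,0.1],"spin":0},{"xyz":[-0.15,0,0.1],"spin":0},{"xyz":[-0.3,0,0.1],"spin":0},{"xyz":[-0.45,0,0.1],"spin":0},{"xyz":[-0.6,0,0.1],"spin":0},{"xyz":[-0.75,0,0.1],"spin":0},{"xyz":[-0.9,0,0.1],"spin":0},{"xyz":[-1.05,0,0.1],"spin":0},{"xyz":[-1.2,0,0.1],"spin":0},{"xyz":[-1.35,0,0.1],"spin":0},{"xyz":[-1.5,0,0.1],"spin":0},{"xyz":[-1.65,0,0.1],"spin":0},{"xyz":[-1.8,0,0.1],"spin":0},{"xyz":[-1.95,0,0.1],"spin":0},{"xyz":[-2.1,0,0.1],"spin":0},{"xyz":[-2.25,0,0.1],"spin":0},{"xyz":[-2.35,0,0.1],"spin":0},{"xyz":[-2.35,0,0.1],"spin":0}]'
python3 -m inch '[{"xyz":[0,0,-1],"spin":0},{"xyz":[-1,0,-2],"spin":0},{"xyz":[-3,-1.0,-3],"spin":0},{"xyz":[-5,-1.0,-4],"spin":0},{"xyz":[-6,-1.0,-4.5],"spin":0},{"xyz":[-6,-1.0,-4.5],"spin":0}]'
python3 - <<'E'
from h import *
o=ctrl.get_obs();a=ctrl.get_image('wrist');np.save('pics/w3.npy',a);np.save('pics/w3o.npy',np.r_[o['ee_pos'],o['orientation']])
print(o['t'],o['ee_pos'])
c=cam('wrist',o);R=Ro.from_euler('z',-16.62,degrees=True).as_matrix();C=np.array([561.97,-118.12,0])
p=proj(c,[C+R@np.array(v) for v in[(25,80,60),(25,-90,60),(-25,80,60),(-25,-90,60)]]);print(p,R.T@(c[2]-C))
x0,y0=np.maximum(p.min(0).astype(int),0);x1,y1=p.max(0).astype(int);f=780/(x1-x0);print(x0,y0,f)
cv2.imwrite('pics/w3.png',cv2.resize(a[y0:y1,x0:x1,::-1],None,fx=f,fy=f,interpolation=cv2.INTER_CUBIC))
E
```

```text
t: 16.9
ee_pos: [546.0, -132.3, 62.3]
orientation: [3.107, -0.453, 0.02]
ft_force: [1.5, -0.9, 8.5]
width: 0.4
t: 17.5
ee_pos: [489.5, -105.1, 107.3]
orientation: [3.107, -0.452, 0.02]
ft_force: [0.2, 0.3, 0.5]
width: 0.5
17.5 [ 489.49 -105.1   107.34]
[[145.39  88.99]
 [407.36  88.99]
 [153.8  166.28]
 [399.65 166.31]] [  0.16  -8.87 271.23]
145 88 2.9770992366412212
```

View pics/w3.png

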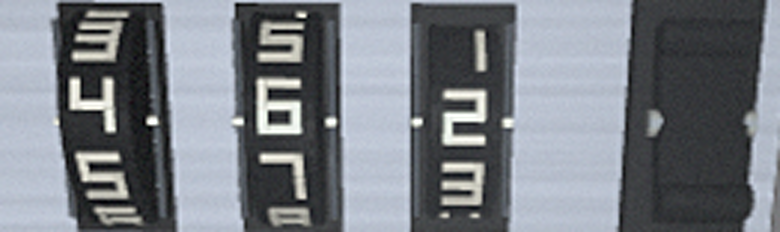

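The crop shows 4, 6 and 2 near their marks, but each stands slightly beyond them: by about 16, 15 and 5 crop pixels, at about 4.4 px/mm. I'll measure this precisely.

```bash
cat > meas.py <<'E'
from h import *
import sys
def run(a,o):
    # unit-frame rays: rim angle of numeral centre, apex heights known from touch
    c=cam('wrist',o);R=Ro.from_euler('z',-16.62,degrees=True).as_matrix();C=np.array([561.97,-118.12,0])
    for n,y,zt in(('L',60,68.7),('M',20,68.1),('R',-20,64.)):
        # sample rectified strip of the rim: s = distance along rim from apex (+ = away)
        s=np.arange(-18,18.01,.1);v=np.arange(-6.5,6.6,.25);S,V=np.meshgrid(s,v,indexing='ij')
        X=np.stack([25*np.sin(S/25),y-V,zt-25+25*np.cos(S/25)],-1).reshape(-1,3)@R.T+C
        p=proj(c,X).astype(np.float32).reshape(*S.shape,2)
        g=cv2.remap(cv2.cvtColor(a,cv2.COLOR_RGB2GRAY),p[...,0],p[...,1],cv2.INTER_LINEAR).astype(float)
        pk=g[:,6:-6].max(1);on=pk>120
        e=np.flatnonzero(np.diff(np.r_[0,on,0]))
        ms=[]
        for yy in(-9.5,9.5): # index marks on the cheeks
            xs=np.arange(-6,6.01,.1);V2=np.arange(-1.5,1.6,.25);A,B=np.meshgrid(xs,V2,indexing='ij')
            Y=np.stack([A,y+yy+B,0*A+55],-1).reshape(-1,3)@R.T+C
            q=proj(c,Y).astype(np.float32).reshape(*A.shape,2)
            h=cv2.remap(cv2.cvtColor(a,cv2.COLOR_RGB2GRAY),q[...,0],q[...,1],cv2.INTER_LINEAR).astype(float).max(1)
            w=np.clip(h-np.percentile(h,60)-20,0,None);ms.append((xs*w).sum()/max(w.sum(),1e-6))
        print(n,'numerals',[(round(s[i],1),round(s[j-1],1),'c',round((s[i]+s[j-1])/2,2)) for i,j in zip(e[::2],e[1::2])],'marks',np.round(ms,2))
if __name__=='__main__':
    k=sys.argv[1]
    q=np.load(f'pics/{k}o.npy');run(np.load(f'pics/{k}.npy'),dict(ee_pos=q[:3],orientation=q[3:]))
E
python3 meas.py w1;python3 meas.py w3
```

```text
L numerals [(np.float64(-18.0), np.float64(-15.2), 'c', np.float64(-16.6)), (np.float64(-11.7), np.float64(0.5), 'c', np.float64(-5.6)), (np.float64(4.5), np.float64(16.4), 'c', np.float64(10.45))] marks [0.29 0.03]
M numerals [(np.float64(-18.0), np.float64(-16.5), 'c', np.float64(-17.25)), (np.float64(-13.0), np.float64(-0.6), 'c', np.float64(-6.8)), (np.float64(3.3), np.float64(15.4), 'c', np.float64(9.35))] marks [-0.01 -0.  ]
R numerals [(np.float64(-18.0), np.float64(-13.9), 'c', np.float64(-15.95)), (np.float64(-10.4), np.float64(1.9), 'c', np.float64(-4.25)), (np.float64(5.9), np.float64(18.0), 'c', np.float64(11.95))] marks [0.07 0.06]
L numerals [(np.float64(-18.0), np.float64(-6.2), 'c', np.float64(-12.1)), (np.float64(-2.0), np.float64(9.7), 'c', np.float64(3.85)), (np.float64(13.7), np.float64(18.0), 'c', np.float64(15.85))] marks [0.47 4.54]
M numerals [(np.float64(-18.0), np.float64(-6.4), 'c', np.float64(-12.2)), (np.float64(-2.4), np.float64(9.7), 'c', np.float64(3.65)), (np.float64(13.5), np.float64(18.0), 'c', np.float64(15.75))] marks [0.23 0.32]
R numerals [(np.float64(-18.0), np.float64(-8.7), 'c', np.float64(-13.35)), (np.float64(-4.9), np.float64(7.3), 'c', np.float64(1.2)), (np.float64(11.4), np.float64(18.0), 'c', np.float64(14.7))] marks [0.05 0.19]
```

The corrections needed, all towards the robot, are L 3.4 mm, M 3.4 mm and R 1.1 mm. I'll start with the right wheel.

```bash
python3 -m inch '[{"xyz":[2,0.3,0],"spin":0},{"xyz":[4.5,0.7,0.5],"spin":0},{"xyz":[7.6,1.2,1.5],"spin":0},{"xyz":[7.6,1.2,3],"spin":0},{"xyz":[7.6,1.2,4],"spin":0},{"xyz":[7.6,1.2,4.3],"spin":0},{"xyz":[7.6,1.2,4.5],"spin":0},{"xyz":[7.6,1.2,4.5],"spin":0}]'
```

```text
t: 18.35
ee_pos: [559.5, -138.5, 63.3]
orientation: [3.107, -0.452, 0.019]
ft_force: [-1.7, 0.1, 5.7]
width: 0.7
```

```bash
python3 -m inch '[{"xyz":[0,0,0.05],"spin":0},{"xyz":[0,0,0.1],"spin":0},{"xyz":[0,0,0.1],"spin":0}]'
```

```text
t: 18.65
ee_pos: [559.5, -138.5, 63.0]
orientation: [3.107, -0.451, 0.02]
ft_force: [-1.0, -0.7, 6.8]
width: 0.6
```

```bash
python3 -m inch '[{"xyz":[0,0,0.1],"spin":0},{"xyz":[0,0,0.1],"spin":0},{"xyz":[-0.1,0,0.1],"spin":0},{"xyz":[-0.2,0,0.1],"spin":0},{"xyz":[-0.2,0,0.1],"spin":0},{"xyz":[-0.2,0,0.1],"spin":0}]'
```

```text
t: 19.25
ee_pos: [558.8, -138.3, 63.2]
orientation: [3.106, -0.451, 0.025]
ft_force: [1.4, -0.9, 5.8]
width: 0.4
```

```bash
python3 -m inch '[{"xyz":[-0.1,0,0.09],"spin":0},{"xyz":[-0.17,0,0.1],"spin":0},{"xyz":[-0.17,0,0.1],"spin":0},{"xyz":[-0.17,0,0.1],"spin":0}]'
```

```text
t: 19.65
ee_pos: [558.3, -138.2, 63.2]
orientation: [3.106, -0.451, 0.03]
ft_force: [1.1, -1.5, 5.2]
width: 0.6
```

```bash
python3 -m inch '[{"xyz":[0,0,-0.6],"spin":0},{"xyz":[0,0,-1.2],"spin":0},{"xyz":[0.2,-2,-1.2],"spin":0},{"xyz":[0.2,-4,-1.2],"spin":0},{"xyz":[0.2,-4,-0.8],"spin":0},{"xyz":[0.2,-4,-0.5],"spin":0},{"xyz":[0.2,-4,-0.4],"spin":0},{"xyz":[0.2,-4,-0.35],"spin":0},{"xyz":[0.2,-4,-0.35],"spin":0}]'
```

```text
t: 20.55
ee_pos: [571.6, -100.4, 67.3]
orientation: [3.106, -0.453, 0.03]
ft_force: [-0.4, 5.8, 9.1]
width: 0.6
```

```bash
python3 -m inch '[{"xyz":[0,0,0.05],"spin":0},{"xyz":[0,0,0.09],"spin":0},{"xyz":[0,0,0.09],"spin":0}]'
```

```text
t: 20.85
ee_pos: [571.8, -100.4, 67.1]
orientation: [3.107, -0.455, 0.031]
ft_force: [-0.8, 6.5, 9.9]
width: 0.4
```

```bash
python3 -m inch '[{"xyz":[-0.12,0,0.07],"spin":0},{"xyz":[-0.24,0,0.07],"spin":0},{"xyz":[-0.36,0,0.07],"spin":0},{"xyz":[-0.44,0,0.07],"spin":0},{"xyz":[-0.44,0,0.07],"spin":0},{"xyz":[-0.44,0,0.07],"spin":0}]'
```

```text
t: 21.45
ee_pos: [569.3, -99.7, 67.6]
orientation: [3.107, -0.457, 0.037]
ft_force: [2.7, 3.8, 6.8]
width: 0.4
```

```bash
python3 -m inch '[{"xyz":[-0.1,0,0.1],"spin":0},{"xyz":[-0.21,0,0.1],"spin":0},{"xyz":[-0.21,0,0.1],"spin":0},{"xyz":[-0.21,0,0.1],"spin":0}]'
```

```text
t: 21.85
ee_pos: [568.9, -99.5, 67.6]
orientation: [-3.107, 0.459, -0.043]
ft_force: [2.1, 3.8, 6.0]
width: 0.3
```

```bash
python3 -m inch '[{"xyz":[0,0,-0.5],"spin":0},{"xyz":[0,0,-1.0],"spin":0},{"xyz":[0.3,-2,-1.0],"spin":0},{"xyz":[0.3,-4,-1.0],"spin":0},{"xyz":[0.3,-4,-1.0],"spin":0},{"xyz":[0.3,-4,-0.5],"spin":0},{"xyz":[0.3,-4,-0.1],"spin":0},{"xyz":[0.3,-4,0.03],"spin":0},{"xyz":[0.3,-4,0.03],"spin":0}]'
```

```text
t: 22.75
ee_pos: [582.9, -62.8, 67.5]
orientation: [-3.107, 0.46, -0.041]
ft_force: [-2.6, 0.7, 7.9]
width: 0.4
```

```bash
python3 -m inch '[{"xyz":[0,0,0.05],"spin":0},{"xyz":[0,0,0.08],"spin":0},{"xyz":[0,0,0.08],"spin":0}]'
```

```text
t: 23.05
ee_pos: [582.9, -63.0, 67.2]
orientation: [-3.107, 0.462, -0.041]
ft_force: [-1.2, 3.1, 7.4]
width: 0.7
```

```bash
python3 -m inch '[{"xyz":[-0.1,0,0.1],"spin":0},{"xyz":[-0.22,0,0.1],"spin":0},{"xyz":[-0.34,0,0.1],"spin":0},{"xyz":[-0.46,0,0.1],"spin":0},{"xyz":[-0.46,0,0.1],"spin":0},{"xyz":[-0.46,0,0.1],"spin":0}]'
```

```text
t: 23.65
ee_pos: [580.4, -62.3, 67.3]
orientation: [-3.106, 0.463, -0.048]
ft_force: [2.0, 1.9, 8.2]
width: 0.6
```

```bash
python3 -m inch '[{"xyz":[-0.1,0,0.08],"spin":0},{"xyz":[-0.22,0,0.08],"spin":0},{"xyz":[-0.22,0,0.08],"spin":0},{"xyz":[-0.22,0,0.08],"spin":0}]'
python3 -m inch '[{"xyz":[0,0,-1],"spin":0},{"xyz":[-1,1,-2],"spin":0},{"xyz":[-3.5,3,-3],"spin":0},{"xyz":[-6,5,-4],"spin":0},{"xyz":[-7.4,6.7,-4],"spin":0},{"xyz":[-7.4,6.7,-4],"spin":0},{"xyz":[-7.4,6.7,-4],"spin":0}]'
cat > look.py <<'E'
from meas import *
k=sys.argv[1]
o=ctrl.get_obs();a=ctrl.get_image('wrist');np.save(f'pics/{k}.npy',a);np.save(f'pics/{k}o.npy',np.r_[o['ee_pos'],o['orientation']])
print(o['t'],o['ee_pos']);run(a,o)
c=cam('wrist',o);R=Ro.from_euler('z',-16.62,degrees=True).as_matrix();C=np.array([561.97,-118.12,0])
p=proj(c,[C+R@np.array(v) for v in[(25,80,60),(25,-90,60),(-25,80,60),(-25,-90,60)]])
x0,y0=np.maximum(p.min(0).astype(int),0);x1,y1=p.max(0).astype(int);f=780/(x1-x0)
cv2.imwrite(f'pics/{k}.png',cv2.resize(a[y0:y1,x0:x1,::-1],None,fx=f,fy=f,interpolation=cv2.INTER_CUBIC))
E
python3 look.py w4
```

```text
t: 24.05
ee_pos: [579.9, -62.2, 67.4]
orientation: [-3.105, 0.465, -0.053]
ft_force: [2.0, 2.4, 8.5]
width: 0.7
t: 24.75
ee_pos: [487.9, -105.0, 105.0]
orientation: [-3.105, 0.467, -0.054]
ft_force: [-0.0, 0.8, 0.5]
width: 0.3
24.75 [ 487.92 -105.01  105.04]
L numerals [(np.float64(-18.0), np.float64(-9.1), 'c', np.float64(-13.55)), (np.float64(-5.0), np.float64(6.6), 'c', np.float64(0.8)), (np.float64(10.6), np.float64(18.0), 'c', np.float64(14.3))] marks [0.62 0.  ]
M numerals [(np.float64(-18.0), np.float64(-8.6), 'c', np.float64(-13.3)), (np.float64(-4.7), np.float64(7.4), 'c', np.float64(1.35)), (np.float64(11.3), np.float64(18.0), 'c', np.float64(14.65))] marks [0.44 0.49]
R numerals [(np.float64(-18.0), np.float64(-9.4), 'c', np.float64(-13.7)), (np.float64(-5.6), np.float64(6.7), 'c', np.float64(0.55)), (np.float64(10.7), np.float64(18.0), 'c', np.float64(14.35))] marks [0.04 0.22]
```

View pics/w4.png

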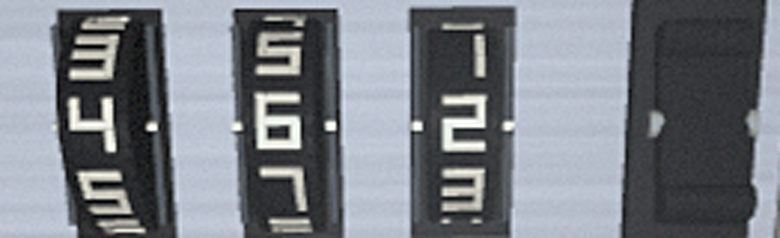

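The crop shows 4, 6 and 2 nearly centred. The remaining errors are L 0.2 mm, M 0.9 mm and R 0.4 mm. I'll give the middle wheel one small extra trim.

```bash
python3 -m inch '[{"xyz":[2.5,-1,0],"spin":0},{"xyz":[5,-2,1],"spin":0},{"xyz":[7.6,-2.9,2],"spin":0},{"xyz":[7.6,-2.9,3],"spin":0},{"xyz":[7.6,-2.9,3.6],"spin":0},{"xyz":[7.6,-2.9,3.6],"spin":0}]'
```

```text
t: 25.4
ee_pos: [569.3, -98.9, 70.3]
orientation: [-3.105, 0.465, -0.049]
ft_force: [-0.6, -0.4, -0.1]
width: 0.8
```

```bash
python3 -m inch '[{"xyz":[0,0,0.15],"spin":0},{"xyz":[0,0,0.3],"spin":0},{"xyz":[0,0,0.38],"spin":0},{"xyz":[0,0,0.38],"spin":0}]'
```

```text
t: 25.8
ee_pos: [569.3, -99.0, 67.5]
orientation: [-3.105, 0.465, -0.05]
ft_force: [-1.9, 0.5, 7.9]
width: 0.4
```

```bash
python3 -m inch '[{"xyz":[0,0,0.09],"spin":0},{"xyz":[-0.1,0,0.1],"spin":0},{"xyz":[-0.2,0,0.1],"spin":0},{"xyz":[-0.2,0,0.1],"spin":0},{"xyz":[-0.2,0,0.1],"spin":0}]'
```

```text
t: 26.3
ee_pos: [568.9, -98.9, 67.9]
orientation: [-3.105, 0.466, -0.056]
ft_force: [1.0, -0.8, 5.0]
width: 0.7
```

```bash
python3 -m inch '[{"xyz":[0,0,0.12],"spin":0},{"xyz":[-0.1,0,0.13],"spin":0},{"xyz":[-0.2,0,0.13],"spin":0},{"xyz":[-0.2,0,0.13],"spin":0}]'
python3 -m inch '[{"xyz":[0,0,-1],"spin":0},{"xyz":[-1,0.5,-2],"spin":0},{"xyz":[-3.5,1.5,-3],"spin":0},{"xyz":[-6,2.5,-3.6],"spin":0},{"xyz":[-7.6,2.9,-3.6],"spin":0},{"xyz":[-7.6,2.9,-3.6],"spin":0},{"xyz":[-7.6,2.9,-3.6],"spin":0}]'
python3 look.py w5
python3 -c "
from h import *
o=ctrl.get_obs();R=Ro.from_euler('z',-16.62,degrees=True).as_matrix();C=np.array([561.97,-118.12,0]);T=Ro.from_rotvec(o['orientation']).as_matrix()
print(T);print(T.T@(C+R@[-20,-73,85]-o['ee_pos']))"
```

```text
t: 26.7
ee_pos: [568.3, -98.7, 67.9]
orientation: [-3.105, 0.466, -0.062]
ft_force: [2.4, 0.1, 4.5]
width: 0.9
t: 27.4
ee_pos: [485.9, -104.1, 101.3]
orientation: [-3.105, 0.467, -0.063]
ft_force: [-0.3, -0.2, 0.1]
width: 0.5
27.4 [ 485.89 -104.12  101.34]
L numerals [(np.float64(-18.0), np.float64(-9.2), 'c', np.float64(-13.6)), (np.float64(-5.1), np.float64(6.7), 'c', np.float64(0.8)), (np.float64(10.7), np.float64(18.0), 'c', np.float64(14.35))] marks [0.71 0.  ]
M numerals [(np.float64(-18.0), np.float64(-9.3), 'c', np.float64(-13.65)), (np.float64(-5.4), np.float64(6.7), 'c', np.float64(0.65)), (np.float64(10.5), np.float64(18.0), 'c', np.float64(14.25))] marks [0.37 0.58]
R numerals [(np.float64(-18.0), np.float64(-9.4), 'c', np.float64(-13.7)), (np.float64(-5.6), np.float64(6.6), 'c', np.float64(0.5)), (np.float64(10.7), np.float64(18.0), 'c', np.float64(14.35))] marks [0.09 0.15]
[[ 0.96 -0.29  0.04]
 [-0.29 -0.96 -0.  ]
 [ 0.04 -0.01 -1.  ]]
[56.07 64.47 18.06]
```

All numerals are now within 0.5 mm of their marks. Next is the switch: hover over its near ridge.

```bash
python3 -m inch '[{"xyz":[2,2.2,0],"spin":0},{"xyz":[4,4.4,0.8],"spin":0},{"xyz":[5.4,6.4,1.8],"spin":0},{"xyz":[5.4,6.4,1.8],"spin":0},{"xyz":[5.4,6.4,1.8],"spin":0}]'
```

```text
t: 27.95
ee_pos: [520.2, -181.3, 84.5]
orientation: [-3.104, 0.468, -0.062]
ft_force: [-0.3, 0.3, -0.3]
width: 0.3
```

```bash
python3 -m inch '[{"xyz":[0,0,0.5],"spin":0},{"xyz":[0,0,1.0],"spin":0},{"xyz":[0,0,1.3],"spin":0},{"xyz":[0,0,1.6],"spin":0},{"xyz":[0,0,1.6],"spin":0}]'; python3 -m inch '[{"xyz":[0,0,0.15],"spin":0},{"xyz":[0,0,0.3],"spin":0},{"xyz":[0,0,0.3],"spin":0}]'
```

```text
t: 28.45
ee_pos: [519.7, -180.5, 68.2]
orientation: [-3.104, 0.467, -0.058]
ft_force: [-3.5, 2.4, 3.7]
width: 0.8
t: 28.75
ee_pos: [519.0, -180.1, 65.0]
orientation: [-3.104, 0.467, -0.056]
ft_force: [-3.4, 1.1, 3.7]
width: 0.3
```

```bash
python3 -m inch '[{"xyz":[0,0,0.1],"spin":0},{"xyz":[0,0,0.2],"spin":0},{"xyz":[0,0,0.2],"spin":0}]'
```

```text
t: 29.05
ee_pos: [518.9, -180.0, 62.8]
orientation: [-3.104, 0.467, -0.055]
ft_force: [-2.2, 0.9, 3.7]
width: 0.8
```

```bash
python3 -m inch '[{"xyz":[0,0,0.1],"spin":0},{"xyz":[0,0,0.2],"spin":0},{"xyz":[0,0,0.2],"spin":0}]'
```

```text
t: 29.35
ee_pos: [518.9, -180.0, 60.7]
orientation: [-3.103, 0.467, -0.055]
ft_force: [-1.9, 0.8, 5.2]
width: 0.4
```

```bash
python3 -m inch '[{"xyz":[0,0,0.1],"spin":0},{"xyz":[0,0,0.15],"spin":0},{"xyz":[0,0,0.15],"spin":0}]'
```

```text
t: 29.65
ee_pos: [518.9, -180.0, 59.5]
orientation: [-3.103, 0.467, -0.055]
ft_force: [-3.9, 1.3, 8.3]
width: 0.5
```

The force now rises at the pivot's spring rate, so the rocker is at its stop. I'll lift off and check.

```bash
python3 -m inch '[{"xyz":[0,0,-1],"spin":0},{"xyz":[0,0,-2.5],"spin":0},{"xyz":[-3,-3,-4],"spin":0},{"xyz":[-5.6,-6.4,-4.5],"spin":0},{"xyz":[-5.6,-6.4,-4.5],"spin":0},{"xyz":[-5.6,-6.4,-4.5],"spin":0}]'
python3 look.py w6
```

```text
t: 30.25
ee_pos: [483.6, -101.9, 104.3]
orientation: [-3.104, 0.464, -0.059]
ft_force: [0.6, 0.2, 0.2]
width: 0.7
30.25 [ 483.63 -101.87  104.33]
L numerals [(np.float64(-18.0), np.float64(-9.2), 'c', np.float64(-13.6)), (np.float64(-5.0), np.float64(6.7), 'c', np.float64(0.85)), (np.float64(10.8), np.float64(18.0), 'c', np.float64(14.4))] marks [0.69 0.  ]
M numerals [(np.float64(-18.0), np.float64(-9.3), 'c', np.float64(-13.65)), (np.float64(-5.4), np.float64(6.8), 'c', np.float64(0.7)), (np.float64(10.6), np.float64(18.0), 'c', np.float64(14.3))] marks [0.59 0.72]
R numerals [(np.float64(-18.0), np.float64(-9.3), 'c', np.float64(-13.65)), (np.float64(-5.5), np.float64(6.6), 'c', np.float64(0.55)), (np.float64(10.7), np.float64(18.0), 'c', np.float64(14.35))] marks [0.22 0.2 ]
```

View pics/w6.png

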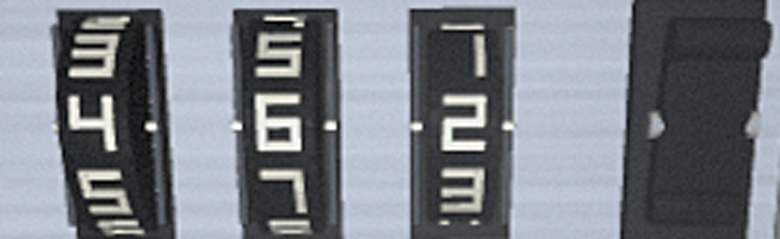

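```bash
python3 - <<'E'
from h import *
a=ctrl.get_image('side');b=np.load('pics/side.npy')
cv2.imwrite('pics/s2.png',np.hstack([cv2.resize(i[130:270,200:350,::-1],None,fx=2.6,fy=2.6,interpolation=cv2.INTER_CUBIC) for i in(b,a)]))
E
```

```text
(no output)
```

View pics/s2.png

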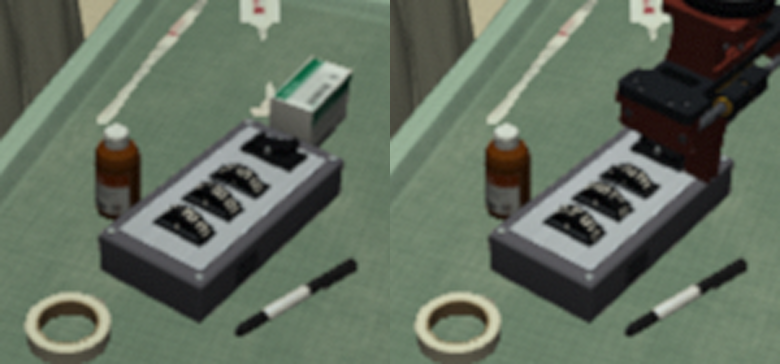

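The wrist crop shows 4 6 2 centred on the marks and the rocker's far ridge now raised, at (718,40). The side view shows the bottle, roll and marker unmoved, with the carton hidden behind the gripper. I'll retreat upward and hand in.

```bash
python3 -m inch '[{"xyz":[0,0,-2],"spin":0},{"xyz":[0,0,-5],"spin":0},{"xyz":[0,0,-6],"spin":0},{"xyz":[0,0,-6],"spin":0}]'; python3 -c "
from workcell import ctrl
print(ctrl.close_job())"
```

```text
t: 30.75
ee_pos: [483.2, -103.8, 165.0]
orientation: [-3.104, 0.468, -0.064]
ft_force: [-1.4, -0.4, -0.2]
width: 0.2
the job is handed in; nothing more can be done
None
```

The timer now reads 4 6 2, and after that I rocked the start switch fully over. I handed the job in at 30.75 s of the 72 s allowed, with the arm clear of everything.

- **Wheels:** I rolled each one with the closed fingertips. The highest force I read was about 11 N, taken only at the end of each move. The last wrist picture put the numerals within about 0.5 mm of rim (0.02 rad) of their index marks. The left wheel's right-hand mark could not be measured automatically, so I judged it from its left mark and the picture.
- **Switch:** I pressed the near ridge until the force started to rise again at its stop, reaching 8.3 N. The last picture shows the far end raised and the near end down.
- **Surroundings:** The last side view shows the bottle, roll and marker where they were. The carton was hidden behind the gripper in that view, so I did not check it after the work. I recorded no contact force near it.
- **Tool tilt:** The tool picked up about 2° of tilt during the strokes, which did not affect the result.

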